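Hold the stop collar on the turntable spindle's flat

ROBOT

A 6-joint arm with a two-finger parallel gripper is mounted at the origin on the work surface. World frame = base frame: x ahead of the robot, y to its left, z up, the work surface at z = 0. Lengths are in m, angles in rad, forces in N, time in s.
With the tool pointing down it reaches from about 0.35 to 0.975 m from the base axis. Payload 4.9 kg.
Tool frame: the origin (TCP) lies at the very end of the fingers, on their centre line; the grasp point (between the pads) lies 19 mm behind it; z points along the fingers, y is the line along which they close (so a half turn about z gives the same grasp; the last joint's range is limited). The gripper opens to 85 mm and grips with 20 to 120 N. Pads are 22 mm wide; open, the fingers measure 114 mm over their backs; the gripper's body (76 mm by 85 mm) begins 54 mm behind the grasp point. The pads swing forward as they close: fully open they stand 13 mm farther back than shut.
Start: joints at [-1.396, 0.053, 1.613, -0, 1.476, -0.119], TCP at [0.181, -0.598, 0.231] pointing down, gripper open.
Joint ranges: [-3.01, 3.01], [-1.01, 2.22], [0.06, 2.58], [-1.02, 4.17], [0.09, 2.62], [-3.14, 3.14]. Speed limits (rad/s): [2.57, 2.57, 3.14, 3.14, 3.14, 3.14].

INTERFACE

Orientations are given as a unit quaternion [w, x, y, z].
In Python, from workcell import telemetry, imaging, manip gives the robot as it stands.
- The arm moves only by the tool move_arm, never from a script. Its argument "rows" is a list of rows, each a list of 5 numbers: the shift along the tool's x, y, z in cm, then the turn about the tool's z in degrees, then the opening, from -1 (shut) to 1 (fully open). A call has 1 to 20 rows; each row shifts and turns the commanded pose from where the row before left it, along the tool's axes as they then stand; what a row does not reach is not made up. A row lasts 1/12 s, in which the tool goes at most 41.7 mm and 7.16 degrees, less where a joint would pass 70% of its speed; a pose out of reach is approached as far as the arm can. A call with a gripper value outside its range is refused whole. The fingers move at their own pace and stop on an object; "grip_force" is the grip in N (left out, the last holds). Time passes only in rows, so rows that do not move let the fingers close. It gives the time, the measured TCP pose, the force, the opening and the grip force at its end, in the units of the state.
- telemetry.state(): the state, without advancing time (a new reading comes with each control period).
- imaging.grab_frame(name): name is "scene" or "top" or "wrist"; returns (picture, depth): 384x512x3 uint8, red, green, blue; 384x512 float32, m along the optical axis (not along the pixel's ray), 0 where there is no reading.
- imaging.calibration(name): a dict with "vertical_fov" (degrees; the focal length in pixels is half the picture's height over the tangent of half this angle, whatever the lens; pixels are square), "cx", "cy" (the principal point, pixels), "cam_to_world" (4x4, takes a point from camera to world coordinates). Camera axes: x right, y down, z forward; pixel columns grow to the right and rows downward; lengths in m; the calibration is good to about 2 mm. A picture is of the moment at which its call begins: read the wrist's pose just before it. calibration takes no time and is no camera call; for the wrist camera it gives the pose at the moment of the call.
- manip.finish_job(): hands the job in; it is judged then, once.
The state is a dict: "time": time; "joints": joint angles; "qd": joint speeds; "tau": joint torques, N m; "ee_pos": TCP position; "orientation": TCP orientation; "ft_force": force on the tool from outside, world axes, zero at the start; "moment": the same for the moment, N m; "grip_width": finger opening in m; "grasp_force": force on a finger pad.
Only numpy, scipy, OpenCV 4.12 (cv2) and the standard library are available. Lean on these libraries where they do the work, as an engineer would, in place of code of your own. Each camera call takes 0.05 s, during which the arm holds its last target. There are 200 camera calls.

TASK

Pinch the turntable's bare spindle with one finger on its milled flat, and turn it until that finger lies squarely on the flat and the flat faces the front of the machine, the edge with the speed knob and switch. Then slide the collar with the thumbscrew over the top of the spindle and hold it level on the flat, the whole collar within the flat's length and its thumbscrew pointing straight out from the flat to the front, ready to be tightened. Finish while still gripping the collar there (nothing else carries it, so do not let go), with the other things on the table left where they are.

Things in the scene. Friction and masses are not known exactly. Their poses are not given: they have to be found in the camera images.
- turntable: Bench painting turntable, fixed: grey steel case 240 (x) by 220 mm, top 85 mm above the table; bearing boss 54 mm wide, top at 115 mm. Origin on the spindle's axis at table height, z up. Front = its -x side: a black strip with round speed knob and rocker switch on the case's top edge, 105 mm in front of the axis, 102 mm high. Case reaches 130 mm in front of, 110 mm behind the axis.
- spindle_top (a point): Centre of the top end of the upright steel spindle, 185 mm above the table. It is 20 mm in diameter, stands 70 mm out of the bearing boss, ends in a 3 mm chamfer and has one flat milled along its upper 45 mm (140 to 185 mm above the table); below that it is round. The axes turn with it: x points out of the flat, z up.
- spindle_flat (a point): Middle of the flat's face: 7 mm from the spindle's axis, 22.5 mm below the spindle's top (162.5 mm above the table). x points out of the flat. The flat is 14 mm wide; pinched across the flat the spindle measures 17 mm, elsewhere up to 20 mm (18 mm when 10 degrees off, 19 mm when 20 degrees off).
- spindle_mid (a point): Point on the spindle's axis at the height of the flat's middle, 162.5 mm above the table; same axes as spindle_flat.
- spindle (a joint): Turn of the spindle in rad: 0 (or 2 pi) when the flat faces the front of the turntable (its -x), growing anticlockwise seen from above. It can start anywhere between 0.9 and 5.38, turns both ways with a drag of about 0.05 N m and stays where it is left.
- collar_centre (a point): Centre, half-way up, of the loose steel stop collar lying flat on the table: 40 mm outside (faceted, 39 to 41), bore 22 mm, 20 mm high, about 140 g. Only this ring has a thumbscrew, standing out along its +x, half-way up: 6 mm neck, 13 mm wide knurled head ending 36.5 mm from the collar's axis. z up. Nothing projects into the bore.
- collar_screw (a point): Middle of the thumbscrew's knurled head, 32 mm from collar_centre along the collar's x.
- spacer: Plain steel spacer ring without screw, 39 mm outside, 14 mm high; not wanted. Leave it. Origin under its centre.
- jar: Small paint jar, 56 mm wide, 62 mm high; leave it. Origin under its centre.
- tape: Roll of masking tape, 104 mm wide, 25 mm high; leave it. Origin under its centre.
- brush: Flat brush 210 mm long lying along its x, 20 mm high; leave it. Origin under its middle.
- medium: White bottle of medium, 64 mm wide, 170 mm high, standing; leave it. Origin under its centre.
- tube: Aluminium paint tube, 33 mm thick, lying from its origin (the cap) 127 mm along its x; leave it.
- knife: Painting spatula 240 mm long lying along its x, 20 mm high; leave it. Origin under its middle.
Not all that is in view belongs to the job. What is shaped like the part that bears collar_centre but blue or red is not meant.

How it is judged:
On the way, in this order (a step that is already met when the one before it is completed fails the run):
1. the fingers have the bare spindle with one finger on its flat, and the flat faces the front (angle between the x axis of spindle_flat and the x axis of turntable, either way round below 0.2 rad and x of spindle_flat in the frame of turntable below 0 m and contact force between the fingers and spindle_c0 above 2 N and contact force between the fingers and spindle above 4 N), for 0.2 s.
2. the collar has been slid over the top of the spindle (horizontal distance between collar_centre and spindle_mid below 0.0035 m and angle between collar_centre's own z axis and vertical below 0.12 rad and z of collar_centre in the frame of spindle_top below -0.002 m), for 0.1 s.
At the end, for the whole second after the job is handed in: Collar centre within 3.5 mm of the axis and 14.5 mm of the flat's mid-height, level within 7 degrees, thumbscrew within 11 degrees of straight out from the flat, the flat within 11 degrees of the front; collar still, gripped with over 3 N, carried by nothing else (horizontal distance between collar_centre and spindle_mid below 0.0035 m and angle between collar_centre's own z axis and vertical below 0.12 rad and angle between the x axis of spindle_flat and the x axis of turntable, either way round below 0.2 rad and x of spindle_flat in the frame of turntable below 0 m and z of collar_centre in the frame of spindle_mid between -0.0145 and 0.0145 m and angle between the x axis of collar_screw and the x axis of spindle_flat, either way round below 0.2 rad and x of collar_screw in the frame of spindle_mid above 0.02 m and contact force between the fingers and collar above 3 N and linear speed of collar below 0.02 m/s); the arm keeps its last pose, push and grip.
It fails at once if another loose thing on the table is shifted by more than 40 mm (distance of any of spacer, jar, tape, brush, medium, tube, knife from where it was at the start of the episode above 0.04 m).
It also fails if it takes over 70 s, if anything falls off the work surface, if the arm or the gripper's body presses on something with over 40 N, if the wrist force passes 120 N, or if a joint passes its speed limit or range.

## Working session

There is one attempt and no reset: what is moved stays moved. The work goes in short steps, Python scripts to look and compute and a tool call to move; the robot and the scene stay as the last step left them, time stands still between calls to the robot, and variables do not carry over. Pictures are saved under pics/ and viewed, at most 14 in all, crops included, and the job is handed in when it is done.

Besides the shell and the picture viewer there is one more tool, called as name(argument=value, ...), one argument or row to a line, values as JSON. move_arm: Moves the arm, as the interface text tells. Its arguments: {"type":"object","properties":{"rows":{"type":"array"},"grip_force":{"type":"number"}},"required":["rows"]}

```bash
mkdir -p pics
cat > h.py <<'E'
import numpy as np, cv2
from workcell import telemetry, imaging, manip
def grab(n):
    c=imaging.calibration(n); p,d=imaging.grab_frame(n); np.savez(f'{n}.npz',p=p,d=d,T=np.array(c['cam_to_world']),k=np.array([192/np.tan(np.radians(c['vertical_fov'])/2),c['cx'],c['cy']]))
    return load(n)
def load(n):
    z=np.load(f'{n}.npz'); return z['p'],z['d'],z['T'],z['k']
def ray(T,k,u,v,z):
    r=T[:3,:3]@np.array([(u-k[1])/k[0],(v-k[2])/k[0],1]); o=T[:3,3]; return o+r*(z-o[2])/r[2]
def cloud(d,T,k):
    v,u=np.indices(d.shape); P=np.stack([(u-k[1])/k[0]*d,(v-k[2])/k[0]*d,d],-1)
    return P@T[:3,:3].T+T[:3,3]
def proj(T,k,X):
    c=T[:3,:3].T@(np.array(X)-T[:3,3]); return k[0]*c[0]/c[2]+k[1],k[0]*c[1]/c[2]+k[2]
def save(n,p): cv2.imwrite(f'pics/{n}.png',p[...,::-1])
E
python3 - <<'E'
from h import *
for n in('scene','top'):
    p,d,T,k=grab(n); print(n,T.round(3).tolist(),k); save(n,p)
print(telemetry.state())
E
```

```text
scene [[0.745, 0.361, -0.561, 1.201], [0.667, -0.389, 0.636, -0.839], [0.012, -0.848, -0.531, 0.791], [0.0, 0.0, 0.0, 1.0]] [367.72153702 259.27931607 191.18264758]
top [[0.006, -0.981, 0.194, 0.195], [-1.0, -0.007, -0.006, -0.04], [0.008, -0.194, -0.981, 1.739], [0.0, 0.0, 0.0, 1.0]] [434.77778068 248.42378152 192.67655029]
{'time': 0.1, 'joints': array([-1.39601145e+00,  5.32991870e-02,  1.61419484e+00,  1.61873962e-05,
        1.47599960e+00, -1.19002490e-01]), 'qd': array([ 0.0007499 , -0.00135056, -0.00203891, -0.00072773, -0.00131392,
       -0.00286778]), 'tau': array([-6.78336892e-04, -3.94907570e+01, -3.71363068e+01, -1.68592978e-04,
        3.90407309e-03,  1.14948963e-05]), 'ee_pos': array([ 0.18088892, -0.59764578,  0.230158  ]), 'orientation': array([-9.50339303e-04,  9.89230175e-01,  1.46365149e-01, -1.84532120e-05]), 'ft_force': array([0.41606991, 0.45879919, 0.19685268]), 'moment': array([0.01625635, 0.03052203, 0.00967383]), 'grasp_force': 0.0, 'grip_width': 0.08524404292311542}
```

View pics/top.png

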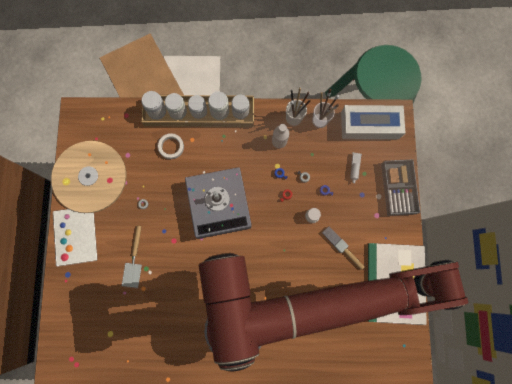

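View pics/scene.png

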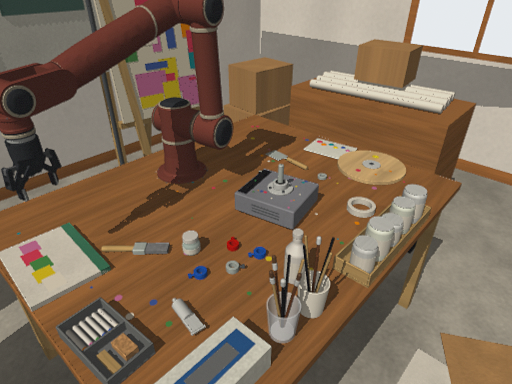

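The top view shows the turntable at about (218,203), with its black front strip towards the robot. There are grey rings at (305,177) and (143,204), blue collars at (280,174) and (326,190), and a red one at (286,195). In the scene view the grey rings are at (232,267) and (322,176). I'll enlarge these.

Run:
```python
from h import *
p,d,T,k=load('top'); ps,ds,Ts,ks=load('scene')
def crop(p,u,v,r): return cv2.resize(p[v-r:v+r,u-r:u+r],(260,260),interpolation=cv2.INTER_CUBIC)
a=np.hstack([crop(p,305,177,14),crop(p,143,204,14),crop(p,217,200,20)])
b=np.hstack([crop(ps,232,267,18),crop(ps,322,176,18),crop(ps,280,185,26)])
save('crops',np.vstack([a,b]))
for u,v in((305,177),(143,204)): print(ray(T,k,u,v,.01))
for u,v in((232,267),(322,176)): print(ray(Ts,ks,u,v,.01))
C=cloud(d,T,k); z=C[...,2]
# case top
m=(abs(z-.085)<.006)&(abs(C[...,0]-.5)<.3)&(abs(C[...,1]-.05)<.25)
n,l,s,c=cv2.connectedComponentsWithStats(m.astype(np.uint8)); i=1+s[1:,4].argmax()
xy=C[l==i][:,:2].astype(np.float32); print(cv2.minAreaRect(xy),len(xy))
hsv=cv2.cvtColor(p,cv2.COLOR_RGB2HSV)
blk=(hsv[...,2]<50)&(abs(z-.1)<.02)&(abs(C[...,0]-.4)<.3)&(abs(C[...,1]-.05)<.2)
print('strip',cv2.minAreaRect(C[blk][:,:2].astype(np.float32)),blk.sum())
for mm in((C,'top'),(cloud(ds,Ts,ks),'scene')):
    q=mm[0]; s=(abs(q[...,2]-.185)<.006)&(np.hypot(q[...,0]-.42,q[...,1]-.04)<.12); print(mm[1],s.sum(),np.median(q[s],0), q[s].min(0),q[s].max(0))
```

```text
[ 0.60404582 -0.28255028  0.01      ]
[0.48748057 0.37250292 0.01      ]
[ 0.60172127 -0.27900459  0.01      ]
[0.49092877 0.37242699 0.01      ]
((0.48825663328170776, 0.06828708201646805), (0.24062533676624298, 0.2199394404888153), 11.547843933105469) 2532
strip ((0.3943427801132202, 0.05004570260643959), (0.031692735850811005, 0.18496175110340118), 11.867086410522461) 371
top 19 [0.49694277 0.0707262  0.18473541] [0.48922873 0.06024558 0.17944215] [0.50884472 0.07477024 0.19067553]
scene 15 [0.50142685 0.06746321 0.18386457] [0.49189924 0.05932442 0.17941479] [0.50917208 0.07821232 0.18624308]
```

View pics/crops.png

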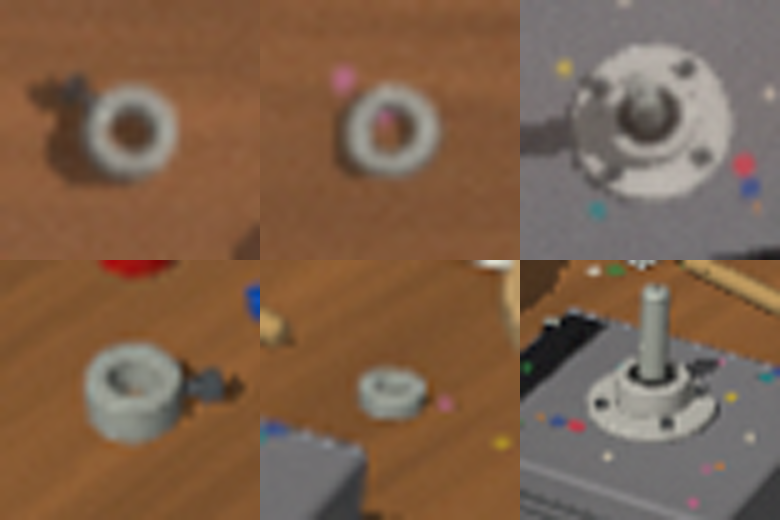

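The ring at top (305,177) has a dark thumbscrew, so it is the collar. The one at (143,204) has no screw, so it is the spacer. The turntable axis is at about (0.498, 0.070), with a yaw of about 11.6°. The turn of the flat isn't readable from here, so I'll look with the wrist camera.

```bash
cat >> h.py <<'E'
def Rq(q):
    from scipy.spatial.transform import Rotation as R
    return R.from_quat(np.r_[q[1:],q[0]]).as_matrix()
def tool(): s=telemetry.state(); return s['ee_pos'],Rq(s['orientation'])
def yaw(R): return np.degrees(np.arctan2(R[1,0],R[0,0]))
def go(X,R=None):
    p,R0=tool(); d=(np.array(X)-p)@R0*100; print('tool cm',d.round(2),'pos',p.round(4),'yawx',yaw(R0).round(2),'tilt',R0[2].round(4))
E
python3 - <<'E'
from h import *
p,R=tool(); T=np.array(imaging.calibration('wrist')['cam_to_world'])
print('cam in tool',(R.T@(T[:3,3]-p)).round(4),(R.T@T[:3,:3]).round(3).tolist(),imaging.calibration('wrist')['vertical_fov'])
go((.498,.07,.35)); go((.40,.05,.30))
E
```

```text
cam in tool [ 0.0827 -0.0011 -0.1422] [[0.0, -0.947, -0.322], [1.0, 0.001, -0.001], [0.001, -0.322, 0.947]] 69.06996971917022
tool cm [ 49.69 -54.74 -11.87] pos [ 0.1809 -0.5976  0.2302] yawx 16.83 tilt [ 2.0e-04 -1.9e-03 -1.0e+00]
tool cm [ 39.73 -55.66  -6.87] pos [ 0.1809 -0.5976  0.2302] yawx 16.83 tilt [ 2.0e-04 -1.9e-03 -1.0e+00]
```

move_arm(
  rows=[
    [2.08,-2.74,-0.5,0,1],
    [2.08,-2.74,-0.5,0,1],
    [2.08,-2.74,-0.5,0,1],
    [2.08,-2.74,-0.5,0,1],
    [2.08,-2.74,-0.5,0,1],
    [2.08,-2.74,-0.5,0,1],
    [2.08,-2.74,-0.5,0,1],
    [2.08,-2.74,-0.5,0,1],
    [2.08,-2.74,0,0,1],
    [2.08,-2.74,0,0,1],
    [2.08,-2.74,0,0,1],
    [2.08,-2.74,0,0,1],
    [2.08,-2.74,0,0,1],
    [2.08,-2.74,0,0,1],
    [2.08,-2.74,0,0,1],
    [2.08,-2.74,0,0,1],
    [2.08,-2.74,0,0,1],
    [2.08,-2.74,0,0,1],
    [2.08,-2.74,0,0,1],
    [2.08,-2.74,0,0,1],
  ],
)

```text
time: 1.77
ee_pos: [0.4204, 0.0487, 0.271]
orientation: [0.0, 0.989, 0.147, -0.0]
ft_force: [1.2, -1.1, -0.6]
grip_width: 0.0856
grasp_force: 0.0
```

move_arm(
  rows=[
    [0,0,0,0,1],
    [0,0,0,0,1],
  ],
)

```text
time: 1.93
ee_pos: [0.4202, 0.0482, 0.2707]
orientation: [-0.0, 0.989, 0.148, -0.001]
ft_force: [-0.1, -0.1, 0.4]
grip_width: 0.0856
grasp_force: 0.0
```

Run:
```python
from h import *
p,d,T,k=grab('wrist'); go((.42,.047,.27))
u,v=map(int,proj(T,k,(.498,.07,.185))); print(u,v)
C=cloud(d,T,k)
s=(abs(C[...,2]-.185)<.004)&(np.hypot(C[...,0]-.498,C[...,1]-.07)<.03)
q=C[s]; print(s.sum(),q.min(0),q.max(0),cv2.minEnclosingCircle(q[:,:2].astype(np.float32)))
r=45; c=p[max(0,v-r):v+r,u-r:u+r]; c=cv2.resize(c,None,fx=6.5,fy=6.5,interpolation=cv2.INTER_CUBIC); save('w1',c); print(c.shape)
```

```text
tool cm [-0.02  0.01  0.08] pos [0.4202 0.0472 0.2708] yawx 16.93 tilt [-0.0013 -0.     -1.    ]
259 102
470 [0.48531684 0.06232889 0.18107769] [0.50492777 0.08095678 0.18655335] ((0.49529457092285156, 0.07214043289422989), 0.010081135667860508)
(585, 585, 3)
```

View pics/w1.png

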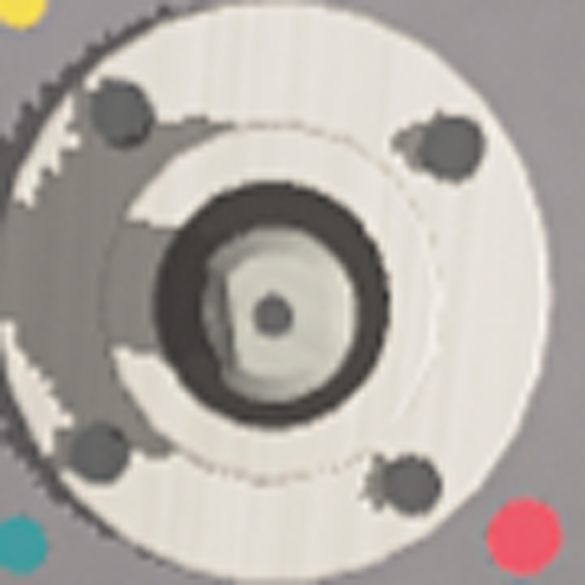

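The flat's straight edge shows on the spindle's left, crop x about 215–235, so its normal points left in the image. I'll measure it more closely.

Run:
```python
from h import *
p,d,T,k=load('wrist')
u,v=259+0,102; c=p[v-15:v+22,u-20:u+17]; C=cloud(d,T,k)[v-15:v+22,u-20:u+17]
e=cv2.resize(c,None,fx=15,fy=15,interpolation=cv2.INTER_CUBIC); e=cv2.normalize(e,None,0,255,cv2.NORM_MINMAX); save('w2',e)
print((C[...,2]*1000).astype(int)[5:32:2])
m=(C[...,2]>.150)&(C[...,2]<.19); P=C[m]; 
r=P[:,:2]-[.4953,.0721]; 
m2=(P[:,2]<.178)
a=np.degrees(np.arctan2(r[:,1],r[:,0])); print(np.c_[a,np.hypot(*r.T)*1000,P[:,2]*1000][m2].round(1)[:40])
```

```text
[[114 113 115 115 115 116 115 114 116 116 116 115 114 116 116 181 182 181
  116 115 116 116 116 116 116 114 115 116 115 115 115 113 114 113 113 115
  114]
 [114 114 115 115 116 114 115 116 115 116 181 182 182 182 181 183 183 183
  183 182 181 181 182 182 115 114 115 116 116 116 115 115 115 115 113 114
  114]
 [116 114 115 115 115 113 114 116 181 181 183 182 184 184 183 185 184 185
  184 184 184 185 184 183 182 181 114 116 115 115 115 115 115 114 113 114
  114]
 [116 114 115 116 116 114 116 182 183 183 184 183 185 184 185 185 185 184
  185 184 184 185 183 183 184 183 180 115 115 115 115 115 116 116 114 115
  114]
 [115 115 115 116 116 115 114 182 184 185 184 184 185 185 184 185 185 184
  185 184 184 185 186 184 183 184 182 183 181 115 114 116 115 114 115 114
  116]
 [116 115 114 114 115 115 139 182 182 184 184 184 184 184 184 185 184 184
  185 185 186 184 185 186 185 185 183 183 182 115 114 114 113 116 115 113
  114]
 [115 116 115 115 115 115 140 139 182 184 184 184 184 185 185 185 185 185
  186 185 185 183 184 183 186 183 183 182 183 116 115 114 116 115 114 114
  115]
 [115 115 115 1
[... 373 characters left out ...]
4 184 183 184 183 185 184 183 181 183 182 114 115 115 116 115 113 114
  114]
 [115 114 114 115 115 114 115 116 116 182 184 184 184 412 184 185 183 183
  184 185 183 185 184 184 183 183 182 181 116 114 115 114 116 114 115 115
  114]
 [115 114 115 115 115 115 115 116 115 181 182 183 184 183 184 183 185 184
  184 183 184 185 183 183 183 181 114 114 116 114 115 116 114 116 114 114
  115]
 [115 114 115 114 115 114 115 115 115 115 181 182 182 182 184 184 183 183
  183 183 183 183 182 183 114 115 115 114 115 115 115 114 114 114 116 113
  113]
 [115 114 114 114 115 116 115 115 115 115 115 115 115 181 182 182 183 182
  181 181 115 115 116 116 114 115 115 116 115 115 114 114 115 114 116 114
  115]]
[]
```

View pics/w2.png

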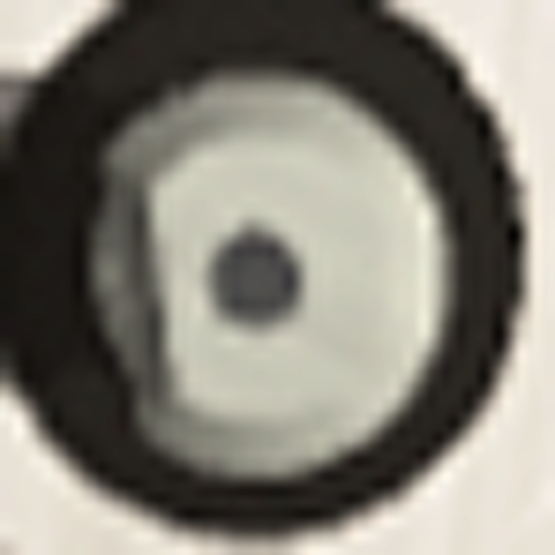

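Run:
```python
from h import *
p,d,T,k=load('wrist'); print(ray(T,k,255.6,104.8,.185), telemetry.state()['joints'].round(3))
go((.496,.0715,.225))
```

```text
[0.4958291  0.07211133 0.185     ] [-0.064 -0.481  2.003 -0.     1.621  1.211]
tool cm [ 7.97 -0.12  4.57] pos [0.4202 0.0472 0.2708] yawx 16.93 tilt [-0.0013 -0.     -1.    ]
```

move_arm(
  rows=[
    [0,0,0,-3.75,1],
    [0,0,0,-3.75,1],
    [1.98,0.23,0,0,1],
    [1.98,0.23,0,0,1],
    [1.98,0.23,0,0,1],
    [1.98,0.23,0,0,1],
    [0,0,2,0,1],
    [0,0,2,0,1],
    [0,0,2,0,1],
    [0,0,2,0,1],
    [0,0,2,0,1],
    [0,0,1.5,0,1],
    [0,0,1,0,1],
    [0,0,0,0,1],
    [0,0,0,0,1],
  ],
  grip_force=20,
)

```text
time: 3.23
ee_pos: [0.4963, 0.0701, 0.1463]
orientation: [-0.0, 0.978, 0.21, -0.0]
ft_force: [0.4, 0.2, 0.3]
grip_width: 0.0856
grasp_force: 0.0
```

Run:
```python
from h import *
p,d,T,k=grab('wrist'); go((.4963,.0717,.146)); print(proj(T,k,(.496,.072,.185)),telemetry.state()['ft_force']); save('w3',p)
```

```text
tool cm [-0.   -0.15  0.12] pos [0.4969 0.0703 0.1472] yawx 24.26 tilt [ 1.1e-03  6.0e-04 -1.0e+00]
(np.float64(253.27732766084696), np.float64(295.264753168394)) [0.47956383 0.20666521 0.35690991]
```

View pics/w3.png

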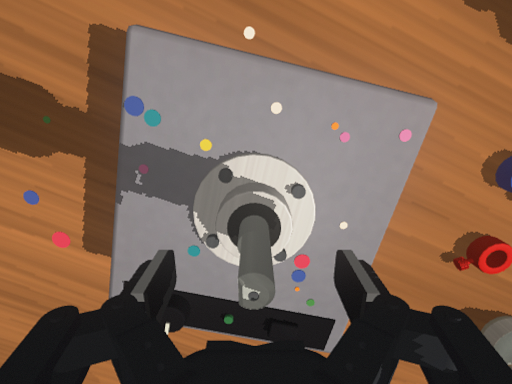

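The spindle stands centred between the open fingers, with the dimple at (254,296) and the flat facing the left finger. I'll close now.

move_arm(
  rows=[
    [0,0,0,0,-1],
    [0,0,0,0,-1],
    [0,0,0,0,-1],
    [0,0,0,0,-1],
    [0,0,0,0,-1],
    [0,0,0,0,-1],
    [0,0,0,0,-1],
    [0,0,0,0,-1],
    [0,0,0,0,-1],
    [0,0,0,0,-1],
    [0,0,0,0,-1],
    [0,0,0,0,-1],
  ],
  grip_force=30,
)

```text
time: 4.28
ee_pos: [0.4972, 0.0698, 0.1468]
orientation: [0.002, 0.978, 0.211, 0.001]
ft_force: [1.1, -5.0, -0.3]
grip_width: 0.0159
grasp_force: 32.2
```

Run:
```python
from h import *
go((.4963,.0717,.146)); s=telemetry.state(); R=Rq(s['orientation']); print(s['grip_width'],s['grasp_force'],'Ftool',R.T@s['ft_force'],s['moment'])
```

```text
tool cm [-0.   -0.21  0.08] pos [0.4972 0.0698 0.1468] yawx 24.33 tilt [ 5.0e-04  3.4e-03 -1.0e+00]
0.015934844720784536 32.201828297183965 Ftool [-1.04314174  5.04512752  0.35785867] [-0.60232829 -0.21669032  0.05734478]
```

move_arm(
  rows=[
    [0.016,0,0,-6.4,-1],
    [0.016,0,0,-6.4,-1],
    [0.016,0,0,-6.4,-1],
    [0.016,0,0,-6.4,-1],
    [0.016,0,0,-6.4,-1],
    [0.016,0,0,-6.4,-1],
    [0.016,0,0,-6.4,-1],
    [0.016,0,0,-6.4,-1],
    [0.016,0,0,-6.4,-1],
    [0.016,0,0,-6.4,-1],
    [0.016,0,0,-6.4,-1],
    [0.016,0,0,-6.4,-1],
    [0,0,0,-0.5,-1],
    [0,0,0,0,-1],
    [0,0,0,0,-1],
    [0,0,0,0,-1],
    [0,0,0,0,-1],
    [0,0,0,0,-1],
  ],
)

```text
time: 5.78
ee_pos: [0.4975, 0.0716, 0.1468]
orientation: [0.001, 0.633, 0.774, -0.001]
ft_force: [-1.9, -5.8, 3.6]
grip_width: 0.0165
grasp_force: 34.1
```

Run:
```python
from h import *
go((.4963,.0717,.146)); s=telemetry.state(); R=Rq(s['orientation']); print(s['grip_width'],s['grasp_force'],'Ftool',R.T@s['ft_force'],s['moment'])
p,d,T,k=grab('wrist')
C=cloud(d,T,k); m=(abs(C[...,2]-.085)<.004)&(np.hypot(C[...,0]-.49,C[...,1]-.07)<.2)
u,v=map(int,proj(T,k,(.4965,.0715,.185))); print(u,v)
c=p[max(v-90,0):v+60,u-90:u+90]; save('w4',cv2.resize(c,None,fx=4,fy=4,interpolation=cv2.INTER_CUBIC))
m=(C[...,2]>.16)&(C[...,2]<.18)&(np.hypot(C[...,0]-.4965,C[...,1]-.0715)<.02); print(m.sum())
```

```text
tool cm [ 0.03 -0.11  0.08] pos [0.4975 0.0716 0.1468] yawx 101.48 tilt [-2.3e-03 -3.0e-04 -1.0e+00]
0.01647667701830645 34.090608092956245 Ftool [-5.30013757 -3.05545635 -3.56445493] [-0.70942887  0.21051986  0.02635026]
253 297
1594
```

View pics/w4.png

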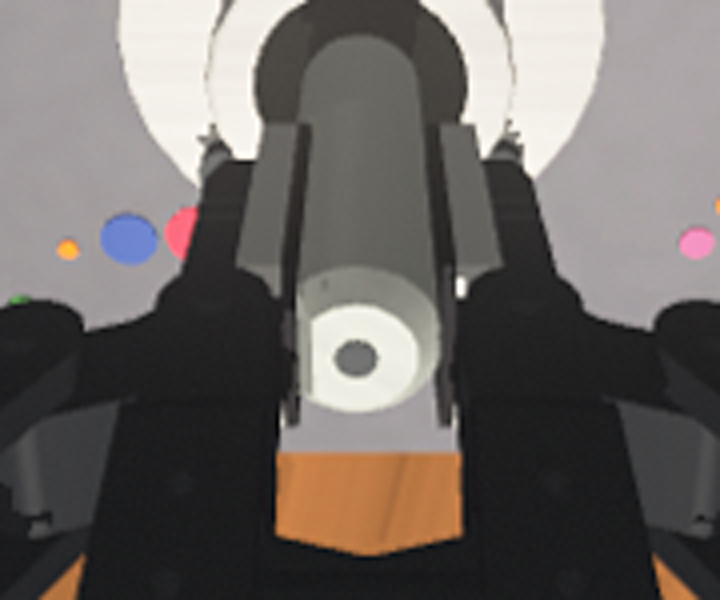

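The flat lies squarely on the left finger and faces the front. I'll release and rise, then estimate the screw direction.

move_arm(
  rows=[
    [0,0,0,0,0],
    [0,0,0,0,1],
    [0,0,0,0,1],
    [0,0,0,0,1],
    [0,0,0,0,1],
    [0,0,0,0,1],
    [0,0,0,0,1],
    [0,0,0,0,1],
    [0,0,-2,0,1],
    [0,0,-3,0,1],
    [0,0,-3,0,1],
    [0,0,-3,0,1],
    [0,0,-1.5,0,1],
  ],
)

```text
time: 6.92
ee_pos: [0.4987, 0.0726, 0.276]
orientation: [0.002, 0.632, 0.775, 0.002]
ft_force: [0.6, -0.3, 1.0]
grip_width: 0.0854
grasp_force: 0.0
```

Run:
```python
from h import *
from scipy import ndimage
for n,box in(('top',(285,160,320,190)),('scene',(205,245,265,290))):
    p,d,T,k=load(n); C=cloud(d,T,k); hsv=cv2.cvtColor(p,cv2.COLOR_RGB2HSV)
    u0,v0,u1,v1=box; sub=np.zeros(d.shape,bool); sub[v0:v1,u0:u1]=1
    g=sub&(hsv[...,1]<70)&(hsv[...,2]>90)&(C[...,2]>.003); dk=sub&(hsv[...,1]<90)&(hsv[...,2]<100)&(C[...,2]>.003)
    P=C[g]; t=P[P[:,2]>.017]; c=(t[:,:2].max(0)+t[:,:2].min(0))/2; s=C[dk]
    print(n,g.sum(),dk.sum(),c, s.mean(0) if len(s) else 0); 
    if len(s): print(np.degrees(np.arctan2(*(s.mean(0)[:2]-c)[::-1])))
go((.603,-.281,.2))
```

```text
top 64 16 [ 0.60342316 -0.27860576] [ 0.60759795 -0.25006356  0.01500897]
81.67850548338077
scene 130 40 [ 0.89263283 -0.54974413] [ 0.61104516 -0.27298902  0.0113217 ]
135.49589288782806
tool cm [-36.73   3.05   7.66] pos [0.4987 0.0726 0.276 ] yawx 101.63 tilt [-0.0012  0.0059 -1.    ]
```

move_arm(
  rows=[
    [-3,-0.19,0,0,1],
    [-3,-0.19,0,0,1],
    [-3,-0.19,0,0,1],
    [-3,-0.19,0,0,1],
    [-3,-0.19,0,0,1],
    [-3,-0.19,0,0,1],
    [-3,-0.19,0,0,1],
    [-3,-0.19,0,0,1],
    [-3,-0.19,0,0,1],
    [-3,-0.19,1,0,1],
    [-3,-0.19,1,0,1],
    [-3,-0.19,1,0,1],
    [-3,-0.19,1,0,1],
    [-3,-0.19,1,0,1],
  ],
)

```text
time: 8.08
ee_pos: [0.556, -0.3457, 0.2207]
orientation: [-0.0, 0.632, 0.775, 0.0]
ft_force: [1.0, 0.3, -0.1]
grip_width: 0.0854
grasp_force: 0.0
```

move_arm(
  rows=[
    [0,0,0,6.6,1],
    [0,0,0,6.6,1],
    [0,0,0,6.6,1],
    [0,0,0,6.6,1],
    [0,0,0,6.6,1],
    [0,0,0,6.6,1],
    [0,0,0,6.6,1],
    [0,0,0,0,1],
    [0,0,0,0,1],
  ],
)

```text
time: 8.83
ee_pos: [0.556, -0.3441, 0.2212]
orientation: [-0.0, 0.885, 0.466, -0.0]
ft_force: [0.0, 0.3, -0.2]
grip_width: 0.0851
grasp_force: 0.0
```

Run:
```python
from h import *
p,d,T,k=grab('wrist'); go((.603,-.28,.2)); u,v=map(int,proj(T,k,(.603,-.28,.02))); print(u,v)
C=cloud(d,T,k); s=np.hypot(C[...,0]-.603,C[...,1]+.28)<.055
m=s&(C[...,2]>.017)&(C[...,2]<.024); q=C[m]
hsv=cv2.cvtColor(p,cv2.COLOR_RGB2HSV)
vv,uu=np.nonzero(m&(hsv[...,1]<60)&(hsv[...,2]>110)); e=cv2.fitEllipse(cv2.convexHull(np.c_[uu,vv].astype(np.int32))); c=ray(T,k,*e[0],.02); print(e,c)
m2=s&(C[...,2]>.004)&(np.hypot(C[...,0]-c[0],C[...,1]-c[1])>.0225)&(np.hypot(C[...,0]-c[0],C[...,1]-c[1])<.045)
qq=C[m2]; print(m2.sum(),np.median(qq,0),np.degrees(np.arctan2(*(qq.mean(0)[:2]-c[:2])[::-1])))
save('w5',cv2.resize(p[max(v-60,0):v+60,u-60:u+60],None,fx=4,fy=4,interpolation=cv2.INTER_CUBIC))
```

```text
tool cm [7.95 0.25 2.12] pos [ 0.556  -0.3442  0.2212] yawx 55.59 tilt [ 0.e+00 -2.e-04 -1.e+00]
257 103
((255.87692260742188, 103.54064178466797), (32.85407638549805, 34.65162658691406), 177.68307495117188) [ 0.60126076 -0.27820394  0.02      ]
128 [ 0.62000548 -0.2551424   0.01488589] 50.510130871427265
```

View pics/w5.png

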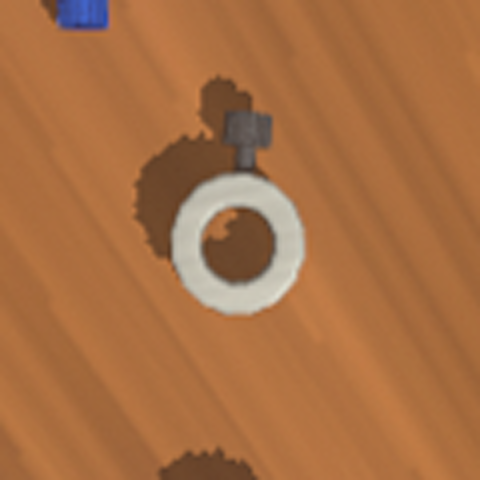

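The crop shows the grey ring at (238,243) with its dark thumbscrew head at (248,130), so the collar is confirmed. The screw points at about 50.5° in the world. Next I'll turn 5°, centre over it and stop partway down to check.

move_arm(
  rows=[
    [0,0,0,5,0.5],
    [2.01,-0.15,0,0,0.5],
    [2.01,-0.15,0,0,0.5],
    [2.01,-0.15,0,0,0.5],
    [2.01,-0.15,0,0,0.5],
    [0,0,3,0,0.5],
    [0,0,3,0,0.5],
    [0,0,3,0,0.5],
    [0,0,3,0,0.5],
    [0,0,3,0,0.5],
    [0,0,2,0,0.5],
    [0,0,0,0,0.5],
    [0,0,0,0,0.5],
  ],
)

```text
time: 9.97
ee_pos: [0.6017, -0.2778, 0.05]
orientation: [-0.001, 0.904, 0.427, -0.001]
ft_force: [0.7, 0.2, 0.5]
grip_width: 0.064
grasp_force: 0.0
```

Run:
```python
from h import *
p,d,T,k=grab('wrist'); go((.6025,-.2784,.003)); u,v=map(int,proj(T,k,(.6025,-.2784,.02))); print(u,v); print(telemetry.state()['grip_width'])
save('w6',p)
```

```text
tool cm [-0.02 -0.06  4.92] pos [ 0.6031 -0.2786  0.0522] yawx 50.49 tilt [ 2.e-04  9.e-04 -1.e+00]
258 229
0.06377275888818411
```

View pics/w6.png

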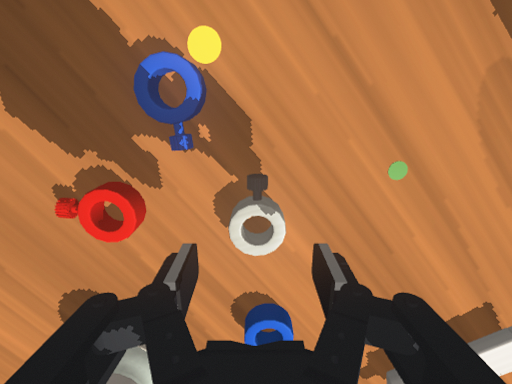

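The collar is centred at (258,228) between the pads, with the screw straight ahead at (258,183). I'll go down and grip.

move_arm(
  rows=[
    [0,0,1.5,0,0.5],
    [0,0,1.5,0,0.5],
    [0,0,1.2,0,0.5],
    [0,0,0.6,0,0.5],
    [0,0,0,0,0.5],
    [0,0,0,0,-0.2],
    [0,0,0,0,-0.3],
    [0,0,0,0,-0.5],
    [0,0,0,0,-1],
    [0,0,0,0,-1],
    [0,0,0,0,-1],
    [0,0,0,0,-1],
    [0,0,0,0,-1],
    [0,0,0,0,-1],
  ],
  grip_force=45,
)

```text
time: 11.18
ee_pos: [0.6031, -0.2787, 0.0041]
orientation: [0.001, 0.905, 0.426, 0.0]
ft_force: [0.9, -0.8, 4.3]
grip_width: 0.0376
grasp_force: 45.8
```

move_arm(
  rows=[
    [0,0,-0.5,0,-1],
    [0,0,-1.5,0,-1],
    [0,0,-2,0,-1],
    [0,0,-3,0,-1],
    [0,0,-3,0,-1],
    [0,0,-3,0,-1],
    [0,0,-3,0,-1],
    [0,0,-3,0,-1],
    [0,0,-3,0,-1],
    [0,0,-3,0,-1],
    [0,0,0,0,-1],
    [0,0,0,0,-1],
  ],
)

```text
time: 12.18
ee_pos: [0.6034, -0.2788, 0.2569]
orientation: [0.002, 0.905, 0.426, 0.001]
ft_force: [0.3, 0.8, -1.9]
grip_width: 0.0378
grasp_force: 45.5
```

```bash
cat > col.py <<'E'
from h import *
p,d,T,k=grab('wrist'); P,R=tool()
C=(cloud(d,T,k)-P)@R*1000   # tool frame mm
hsv=cv2.cvtColor(p,cv2.COLOR_RGB2HSV)
m=(C[...,2]>-45)&(C[...,2]<15)&(np.hypot(C[...,0],C[...,1])<26)&(hsv[...,1]<60)&(hsv[...,2]>125)
vv,uu=np.nonzero(m); q=C[m]; print('n',m.sum(),'range',q.min(0).round(1),q.max(0).round(1))
A=np.c_[q[:,:2],np.ones(len(q))]; top=q[:,2]<np.percentile(q[:,2],60)
print('plane',np.linalg.lstsq(A[top],q[top,2],rcond=None)[0].round(3), 'ztop',np.median(q[top,2]))
s=(C[...,0]>22)&(C[...,0]<42)&(abs(C[...,1])<15)&(C[...,2]>-35)&(C[...,2]<15)
h=C[s]; print('screw n',s.sum(),np.median(h,0) if s.sum() else 0)
go((.4963,.0712,.25)); st=telemetry.state(); print(st['grip_width'],st['grasp_force'])
save('w7',p)
E
python3 col.py
```

```text
n 1430 range [-20.6 -23.2 -43.7] [12.9 16.8 -1.8]
plane [ -0.092   0.127 -19.765] ztop -18.680945883528338
screw n 657 [ 32.09131108   0.06127424 -13.01433673]
tool cm [ 20.18 -30.43   0.37] pos [ 0.6024 -0.2782  0.2539] yawx 50.43 tilt [ 1.e-04  6.e-04 -1.e+00]
0.03767403863386808 45.51736338995397
```

View pics/w7.png

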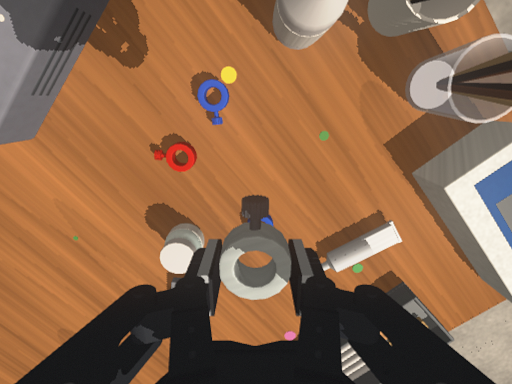

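Collar held level, ring at (256,262), screw head at (255,212) dead ahead. Next, its centre offset along tool x.

Run:
```python
from h import *
p,d,T,k=load('wrist'); P,R=tool()
C=(cloud(d,T,k)-P)@R*1000
m=(abs(C[...,1])<8)&(abs(C[...,0])<45)&(C[...,2]>-45)&(C[...,2]<25)
for u in (250,256,262):
    for v in range(200,305,2):
        if m[v,u]: print(u,v,C[v,u].round(1),p[v,u].mean().round()) if u==256 else 0
t=(np.hypot(C[...,0],C[...,1])<23)&(abs(C[...,1])<14)&(abs(C[...,2]+18)<4.5)
q=C[t]
# front/back extents per column band of top face, circle fit of outer arc
out=[]
for y in range(-12,13,2):
    b=q[abs(q[:,1]-y)<1]; out.append((y,b[:,0].min(),b[:,0].max()))
out=np.array(out); print(out.round(1)); print('midx',(out[:,1]+out[:,2]).mean()/2)
print('plane',np.linalg.lstsq(np.c_[q[:,:2],np.ones(len(q))],q[:,2],rcond=None)[0])
```

```text
256 200 [ 35.1   0.6 -10.5] 57.0
256 202 [ 35.1   0.6 -13.4] 58.0
256 204 [ 34.8   0.6 -15.6] 60.0
256 206 [ 33.5   0.6 -14.9] 59.0
256 208 [ 32.8   0.6 -15.9] 62.0
256 210 [ 31.2   0.6 -14.5] 62.0
256 212 [ 30.4   0.6 -15.1] 63.0
256 214 [ 29.6   0.6 -15.8] 62.0
256 216 [ 28.5   0.6 -15.7] 61.0
256 218 [ 27.2   0.6 -15.2] 61.0
256 220 [ 24.6   0.6 -11.9] 62.0
256 222 [ 23.9   0.6 -12.9] 63.0
256 224 [ 22.1   0.6 -11.4] 62.0
256 226 [ 20.8   0.6 -11.1] 61.0
256 228 [ 20.1   0.6 -12.1] 62.0
256 230 [ 19.    0.6 -12.1] 82.0
256 232 [ 18.8   0.6 -14.2] 92.0
256 234 [ 18.4   0.6 -15.6] 92.0
256 236 [ 18.3   0.6 -17.7] 104.0
256 238 [ 17.2   0.6 -17.8] 116.0
256 240 [ 16.1   0.6 -17.8] 111.0
256 242 [ 15.2   0.6 -18.3] 109.0
256 244 [ 14.3   0.6 -18.7] 108.0
256 246 [ 13.3   0.6 -19.1] 109.0
256 248 [ 11.9   0.6 -18.5] 110.0
256 250 [ 10.5   0.6 -18.2] 120.0
256 268 [-12.2   0.8   0.1] 85.0
256 270 [-12.1   0.8  -2.3] 90.0
256 272 [-12.    0.7  -4.5] 94.0
256 274 [-11.5   0.7  -7.1] 92.0
256 276 [-12.4   0.7  -7.9] 93.0
256 278 [-11.6   0.7 -10.9] 94.0
256 280 [-13.    0.7 -10.8] 94.0
256 282 [-11.9   0.7 -14.1] 95.0
256 284 [-12.    0.6 -15.8] 92.0
256 286 [-12.3   0.6 -17.1] 91.0
256 288 [-13.    0.6 -18. ] 191.0
256 290 [-14.2   0.6 -18. ] 197.0
256 292 [-15.3   0.6 -18.2] 202.0
256 294 [-16.1   0.6 -19. ] 206.0
256 296 [-18.4   0.6 -17.7] 204.0
256 298 [-18.8   0.6 -18.8] 207.0
[[-12.  -16.2  15.4]
 [-10.  -18.5  16.4]
 [ -8.  -19.7  17.5]
 [ -6.  -20.6  18.6]
 [ -4.  -20.4  18.3]
 [ -2.  -20.2  18.8]
 [  0.  -20.6  18.8]
 [  2.  -20.9  18.9]
 [  4.  -19.7  18.6]
 [  6.  -19.4  18.1]
 [  8.  -18.9  17.3]
 [ 10.  -17.6  16.4]
 [ 12.  -16.8  15.1]]
midx -0.8249029653762161
plane [ 5.81124781e-03 -6.42171144e-03 -1.78563022e+01]
```

move_arm(
  rows=[
    [1,-1.4,0,0,-1],
    [1.68,-2.54,0,0,-1],
    [1.68,-2.54,0,0,-1],
    [1.68,-2.54,0,0,-1],
    [1.68,-2.54,0,0,-1],
    [1.68,-2.54,0,0,-1],
    [1.68,-2.54,0,0,-1],
    [1.68,-2.54,0,0,-1],
    [1.68,-2.54,0,0,-1],
    [1.68,-2.54,0,0,-1],
    [1.68,-2.54,0,0,-1],
    [1.68,-2.54,0,0,-1],
    [1.2,-2,0,0,-1],
    [1,-1.4,0,0,-1],
  ],
)

```text
time: 13.4
ee_pos: [0.4858, 0.0991, 0.2503]
orientation: [-0.001, 0.904, 0.427, -0.002]
ft_force: [-0.6, -0.1, -1.0]
grip_width: 0.0375
grasp_force: 45.6
```

move_arm(
  rows=[
    [0,0,0,-4,-1],
    [0,0,0,-7,-1],
    [0,0,0,-7,-1],
    [0,0,0,-7,-1],
    [0,0,0,-7,-1],
    [0,0,0,-7,-1],
    [0,0,0,-7,-1],
    [0,0,0,-7,-1],
    [0,0,0,-7,-1],
    [0,0,0,-7,-1],
    [0,0,0,-7,-1],
    [0,0,0,-7,-1],
    [0,0,0,-7,-1],
    [0,0,0,-7,-1],
    [0,0,0,-7,-1],
    [0,0,0,-7,-1],
    [0,0,0,-7,-1],
    [0,0,0,-7,-1],
    [0,0,0,-7,-1],
    [0,0,0,-7,-1],
  ],
)

```text
time: 15.07
ee_pos: [0.4867, 0.0972, 0.2502]
orientation: [-0.003, -0.068, 0.998, 0.0]
ft_force: [-0.4, 0.4, -1.8]
grip_width: 0.0379
grasp_force: 45.6
```

move_arm(
  rows=[
    [0,0,0,-7,-1],
    [0,0,0,-4,-1],
    [0,0,0,0,-1],
    [0,0,0,0,-1],
  ],
)

```text
time: 15.4
ee_pos: [0.4871, 0.0973, 0.251]
orientation: [-0.002, -0.159, 0.987, 0.0]
ft_force: [-0.1, -0.3, -1.6]
grip_width: 0.0377
grasp_force: 45.6
```

Run:
```python
from h import *
go((.4957,.0711,.205)); print(telemetry.state()['grip_width'])
```

```text
tool cm [-0.01 -2.76  4.6 ] pos [0.4871 0.0973 0.251 ] yawx -161.68 tilt [ 0.0038  0.0011 -1.    ]
0.037663624485574136
```

move_arm(
  rows=[
    [0,0,0,6.8,-1],
    [-0.16,-1.37,0,0,-1],
    [-0.16,-1.37,0,0,-1],
    [0,0,2,0,-1],
    [0,0,1.5,0,-1],
    [0,0,0.8,0,-1],
    [0,0,0,0,-1],
    [0,0,0,0,-1],
    [0,0,0,0,-1],
  ],
)

```text
time: 16.15
ee_pos: [0.4973, 0.0712, 0.2111]
orientation: [0.0, -0.101, 0.995, -0.0]
ft_force: [-0.6, -0.5, -0.5]
grip_width: 0.0373
grasp_force: 45.7
```

Run:
```python
from h import *
p,d,T,k=grab('wrist'); P,R=tool(); go((.4957,.0711,.205))
C=(cloud(d,T,k)-P)@R*1000; W=cloud(d,T,k)
t=(np.hypot(C[...,0],C[...,1])<23)&(abs(C[...,1])<14)&(abs(C[...,2]+18)<4.5); q=C[t]
out=np.array([(y,q[abs(q[:,1]-y)<1,0].min(),q[abs(q[:,1]-y)<1,0].max()) for y in range(-12,13,2)]); print('collar midx',(out[:,1]+out[:,2]).mean()/2)
s=(np.hypot(C[...,0],C[...,1])<16)&(abs(W[...,2]-.183)<.006); print('spindle pts',s.sum()); q=C[s]; 
if len(q): print(q.min(0),q.max(0),np.median(q,0))
u,v=map(int,proj(T,k,(.4957,.0711,.2))); e=p[v-50:v+50,u-65:u+65]; save('w8',cv2.resize(cv2.convertScaleAbs(e,alpha=1.5),None,fx=6,fy=6,interpolation=cv2.INTER_CUBIC)); print(u,v)
```

```text
tool cm [0.18 0.02 0.64] pos [0.4975 0.0713 0.2114] yawx -168.37 tilt [-1.7e-03 -4.0e-04 -1.0e+00]
collar midx -0.7746389649432326
spindle pts 79
[ 3.71595049 -8.799181   26.16980583] [ 9.21387424 10.3242897  34.30989911] [ 7.43920084 -3.2316322  29.27907631]
253 240
```

View pics/w8.png

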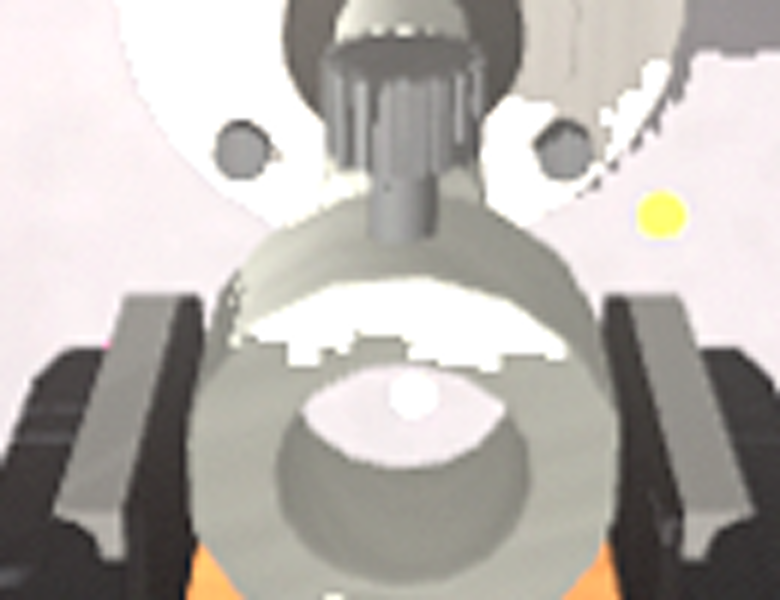

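The collar is level and its screw is in line with the tool. Only case is visible through the bore, so the axis lies about 2 mm forward. I'll shift that far and descend gently past the chamfer.

move_arm(
  rows=[
    [0.2,0.03,0,0,-1],
    [0,0,0,0,-1],
    [0,0,0.8,0,-1],
    [0,0,0.6,0,-1],
    [0,0,0.4,0,-1],
    [0,0,0.2,0,-1],
    [0,0,0.2,0,-1],
    [0,0,0.2,0,-1],
    [0,0,0,0,-1],
    [0,0,0,0,-1],
  ],
)

```text
time: 17.03
ee_pos: [0.4949, 0.071, 0.1863]
orientation: [-0.0, -0.101, 0.995, 0.0]
ft_force: [-0.5, 0.6, -2.1]
grip_width: 0.0378
grasp_force: 45.7
```

move_arm(
  rows=[
    [0,0,0.15,0,-1],
    [0,0,0.15,0,-1],
    [0,0,0.15,0,-1],
    [0,0,0,0,-1],
  ],
)

```text
time: 17.37
ee_pos: [0.4947, 0.071, 0.1814]
orientation: [-0.0, -0.101, 0.995, 0.0]
ft_force: [0.2, 0.5, -1.6]
grip_width: 0.0378
grasp_force: 45.7
```

Run:
```python
from h import *
go((.4957,.0711,.1585)); s=telemetry.state(); R=Rq(s['orientation']); print(s['grip_width'],'Ftool',(R.T@s['ft_force']).round(2),'M',(R.T@s['moment']).round(2))
```

```text
tool cm [-0.1  -0.01  2.29] pos [0.4947 0.071  0.1814] yawx -168.37 tilt [ 5.e-04  1.e-04 -1.e+00]
0.0377727058340388 Ftool [-0.27  0.5   1.56] M [-0.01 -0.03  0.04]
```

No contact force so far, so the collar is over the spindle. I'll continue down gently.

move_arm(
  rows=[
    [0,0,0.25,0,-1],
    [0,0,0.25,0,-1],
    [0,0,0.25,0,-1],
    [0,0,0.25,0,-1],
    [0,0,0,0,-1],
  ],
)

```text
time: 17.78
ee_pos: [0.4945, 0.071, 0.1709]
orientation: [-0.001, -0.101, 0.995, 0.0]
ft_force: [-0.5, -0.6, -1.9]
grip_width: 0.0375
grasp_force: 45.7
```

move_arm(
  rows=[
    [0,0,0.25,0,-1],
    [0,0,0.25,0,-1],
    [0,0,0.25,0,-1],
    [0,0,0.25,0,-1],
    [0,0,0.2,0,-1],
    [0,0,0,0,-1],
    [0,0,0,0,-1],
  ],
)

```text
time: 18.37
ee_pos: [0.4948, 0.071, 0.1596]
orientation: [-0.0, -0.101, 0.995, 0.0]
ft_force: [-0.3, -1.0, -2.5]
grip_width: 0.0379
grasp_force: 45.7
```

Run:
```python
from h import *
p,d,T,k=grab('wrist'); P,R=tool(); go((.4957,.0711,.1585)); s=telemetry.state(); print(s['grip_width'],'Ftool',(R.T@s['ft_force']).round(2),'M',(R.T@s['moment']).round(2))
W=cloud(d,T,k); C=(W-P)@R*1000
t=(np.hypot(C[...,0],C[...,1])<23)&(abs(C[...,1])<14)&(abs(C[...,2]+18)<4.5); q=C[t]; print('plane',np.linalg.lstsq(np.c_[q[:,:2],np.ones(len(q))],q[:,2],rcond=None)[0], 'collar top world',np.median(W[t],0))
out=np.array([(y,q[abs(q[:,1]-y)<1,0].min(),q[abs(q[:,1]-y)<1,0].max()) for y in range(-12,13,2)]); print('collar midx',(out[:,1]+out[:,2]).mean()/2)
s=(np.hypot(C[...,0],C[...,1])<16)&(W[...,2]>.18)&(W[...,2]<.19); q=C[s]; print('spindle top',s.sum(),q.min(0),q.max(0))
u,v=map(int,proj(T,k,(.4957,.0711,.175))); e=p[v-50:v+50,u-65:u+65]; save('w9',cv2.resize(cv2.convertScaleAbs(e,alpha=1.3),None,fx=6,fy=6,interpolation=cv2.INTER_CUBIC))
```

```text
tool cm [-0.08 -0.01  0.13] pos [0.4949 0.071  0.1598] yawx -168.37 tilt [-0.  0. -1.]
0.03771737764518523 Ftool [ 0.27 -0.15  1.95] M [0.04 0.02 0.01]
plane [ 2.34935858e-03 -3.18029811e-03 -1.60212734e+01] collar top world [0.48901463 0.06949223 0.17526049]
collar midx -0.8353778219929696
spindle top 1012 [-10.86258769  -9.33793992 -26.43407679] [  6.86976179  10.43219448 -20.36162243]
```

View pics/w9.png

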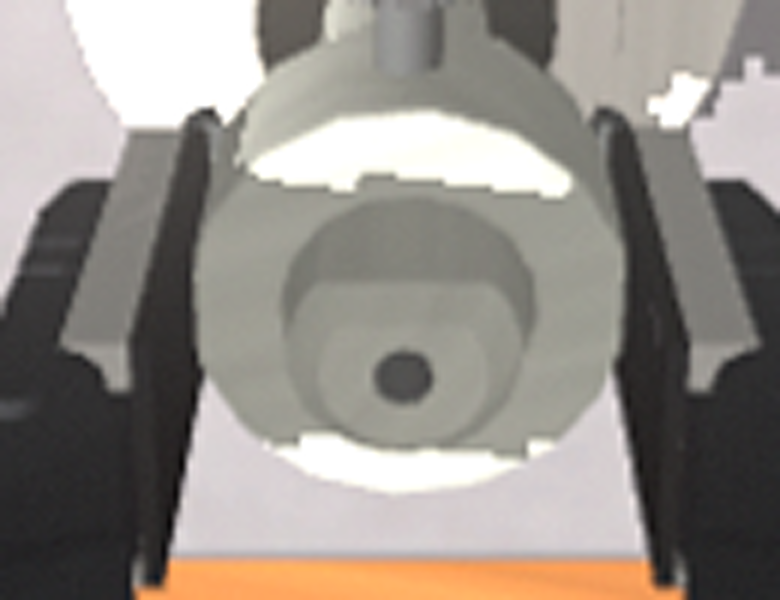

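The spindle stands centred through the level collar, dimple at (403,376). The flat edge is square to the front at row 280, and the screw points straight ahead at (407,40). There is no side force and the collar centre is at about 165.5 mm, so I'm handing it in.

```bash
python3 -c "
from workcell import manip; print(manip.finish_job())"
```

```text
the job is handed in; nothing more can be done
None
```

I handed the job in with the collar still gripped, level and centred on the spindle's flat, with the flat and thumbscrew both facing the front; nothing else on the table was touched, and no verdict came back.

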